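# Load two salvaged cells into the spring magazine of a cell tester

## Robot

A 7-joint arm with a two-finger parallel gripper is mounted at the origin on the work surface; the furniture and walls round the work are solid. World frame = base frame: x ahead of the robot, y to its left, z up, the work surface at z = 0. Lengths are in m, angles in rad, forces in N, time in s.
With the tool pointing down it reaches from about 0.425 to 0.925 m from the base axis. Payload 6.8 kg.
Tool frame: the origin (TCP) lies midway between the tips of the shut fingers; the grasp point (between the pads) lies 19 mm behind it; z points along the fingers, x is the direction in which the jaws open and shut, and the axes are right-handed (so a half turn about z gives the same grasp; the last joint's range is limited). The gripper opens to 85 mm and grips with 20 to 120 N. Pads are 22 mm wide; open, the fingers measure 114 mm over their backs; the gripper's body (76 mm by 85 mm) begins 54 mm behind the grasp point. The pads swing forward as they close: fully open they stand 13 mm farther back than shut.
Start: joints at [-1.355, 0.477, 0.022, 1.555, -0.011, 1.109, -0.083], TCP at [0.215, 0.64, 0.231] pointing down, gripper open.
Joint ranges: [-2.96, 2.96], [-0.34, 2.1], [-1.41, 1.46], [0.24, 2.44], [-1.37, 4.51], [0.17, 1.92], [-2.96, 2.96]. Speed limits (rad/s): [2.39, 2.39, 3.14, 3.14, 3.14, 3.14, 3.14].

## Interface

Orientations are given as a unit quaternion [w, x, y, z].
In Python, from station import bot, imaging, nets gives the robot as it stands. The module is installed in compiled form; this text tells all that it offers.
- The arm moves only by the tool apply_moves, never from a script. Its argument "moves" is text: rows parted by semicolons, each of 7 numbers parted by spaces: the gripper command: -1 is fully open, 1 is shut, values between are in proportion, then the shift along the tool's x, y, z normalised to -1 to 1, where 1 is 120 mm, then the turn, a rotation vector about the tool's x, y, z normalised to -1 to 1, where 1 is 4 degrees. In form: hand dx dy dz rx ry rz; .... A call has 1 to 12 rows; each row shifts and turns the commanded pose from where the row before left it, along the tool's axes as they then stand; what a row does not reach is not made up. A row lasts 1/12 s, in which the tool goes at most 41.7 mm and 7.16 degrees, less where a joint would pass 70% of its speed; a pose out of reach is approached as far as the arm can. A call with a number of a shift or a turn outside -1 to 1 is refused whole. A call with a gripper value outside its range is refused whole. The fingers move at their own pace and stop on an object; "force" is the grip in N (left out, the last holds). Time passes only in rows, so rows that do not move let the fingers close. It gives the time, the measured TCP pose, the force and the opening at its end, in the units of the state.
- bot.get_obs(): the state, without advancing time (a new reading comes with each control period).
- imaging.read_camera(name): name is "side" or "top" or "wrist"; returns a dict with "image" (420x560x3 uint8, red, green, blue), "fx", "fy", "cx", "cy" (pixels), "view" (4x4, takes a point from world to camera coordinates); the wrist camera has in their place "mount" (4x4, takes a point from camera to tool coordinates, whose origin is the TCP and whose axes are the tool frame's). Camera axes: x right, y down, z forward; pixel columns grow to the right and rows downward; lengths in m; the calibration is good to about 2 mm. A picture is of the moment at which its call begins: read the wrist's pose just before it. There is no depth.
- bot.hand_in(): hands the job in, once; it reports no verdict.
Trained networks look in a picture, given as the dict that the camera call returned (one of the last four; its "shot" number tells which), for a name from the list of things; names that differ only in an ending like _2 or _b are one class to them, and where a whole thing is asked for, a point or a joint stands for the part that bears it (a point fixed in the world has none). Each returns a list of dicts, best first, with "score" (0 to 1); they miss things now and then, are a little off and sometimes report something else, mostly with a low value. They report only what shows in the picture. A call takes as long as a camera call.
- nets.spot_in(picture, name): "rect" ([left, top, right, bottom] in pixels, round what is visible of it).
- nets.outline_of(picture, name): "region" (420x560 bool, what is visible of it) and "rect" ([left, top, right, bottom] in pixels, round what is visible of it).
- nets.spot_point(picture, name): "location" ([column, row] in pixels: a listed point, or the origin of a listed thing).
The state is a dict: "t": time; "q": joint angles; "joint_vel": joint speeds; "joint_torque": joint torques, N m; "eef_pos": TCP position; "tool_rot": TCP orientation; "contact_force": force on the tool from outside, world axes, zero at the start; "torque": the same for the moment, N m; "gripper_width": opening from 0.0 (shut) to 1.0 (fully open).
Only numpy, scipy, OpenCV 4.12 (cv2) and the standard library are available. Lean on these libraries where they do the work, as an engineer would, in place of code of your own. Each camera call takes 0.05 s, during which the arm holds its last target.

## Task

Load both battery cells from the black rack into the spring-loaded magazine, one after the other: lay each cell lengthwise over the mouth and push it straight down until the four spring lips have snapped shut over it, then let go of it before fetching the next. The magazine is full with two, so feel for the lips and for the end of travel and do not ram the stack against the bottom. Leave the screwdriver and the heat sink at the far edge where they lie.

Things in the scene. Friction and masses are not known exactly. Their poses are not given: they have to be found in the camera images.
- cell_a: one of two identical plain grey round cells, 26 mm in diameter, 65 mm long, 90 g, lying level in the black rack; origin at the cell's centre, x along the cell. Either end may face either way in the magazine. Its middle 40 mm is free for fingers on both sides, in the rack and in the magazine.
- cell_b: the other cell, the same as cell_a; it lies in the other place of the rack, 80 mm beside it.
- cell_rack: fixed black rack, base 78 x 156 x 5 mm, origin under its centre. The cells lie along its x axis at y = +40 and -40 mm, centres 28 mm above its underside, on ribs 20 to 28 mm either side of their middle, with side stops up to 24 mm high.
- mag_foot: fixed steel foot of the magazine, 128 (x) x 70 (y) x 8 mm, origin under its centre, with two pillars 100 mm high at x = +-49 mm. The grey magazine head (86 x 62 mm) is clamped on them, centred over the foot and turned with it (cells lie along x), at a height set anew each time and not measured: head underside 10 to 50 mm above the table. Lip axes 64 mm, end-wall tops 81 mm above the underside.
- mag_centre (a point): point on the magazine's vertical centre line, on top of the foot plate. Slot 27.5 mm wide between end walls 71 mm apart; side walls and the four sprung lips (steel noses, radius 4 mm, gap 21.5 mm) stand only 22.5 to 34.5 mm either side of its middle, so fingers pass down both sides. A cell rests on the lips with its centre 8.5 mm above their axes; pushed past, it sits 8.5 mm below them.
- follower (a joint): travel of the sprung plate in the magazine, m: 0 empty, about 0.0155 with one cell under the lips, 0.0415 with two, 0.043 at the solid stop, so a full stack gives only 1.5 mm beyond its seat. Spring 3.5 N (empty) to 6 N (full); passing the lips takes 12 to 20 N in all. The first cell meets the lips first; the second meets the first cell, 26 mm above its own seat, and pushes it down.
- driver: loose screwdriver with black handle, 225 mm long, near the far edge; a bystander. Origin at its middle, on the table.
- sink: loose finned aluminium heat sink, 40 x 45 x 26 mm, near the far edge; a bystander. Origin under its centre.

How it is judged:
By the outcome, as a careful person would: the job done as asked, in the order asked, and still so for the second after the job is handed in, with the robot touching nothing.
It also fails if it takes over 72 s, if anything falls off the work surface, if the arm or the gripper's body presses on something with over 40 N, if the wrist force passes 120 N, or if a joint passes its speed limit or range.

## Working session

There is one attempt and no reset: what is moved stays moved. The work goes in short steps, Python scripts to look and compute and a tool call to move; the robot and the scene stay as the last step left them, time stands still between calls to the robot, and variables do not carry over. Pictures are saved under pics/ and viewed, and the job is handed in when it is done.

Besides the shell and the picture viewer there is one more tool, called as a command line: name --argument value ..., lists and objects as JSON in quotes. apply_moves: Moves the arm, as the interface text tells. Scaled input: -1 to 1 covers 120 mm each way for a shift and 4 degrees each way for a turn. Its arguments: {"type":"object","properties":{"moves":{"type":"string"},"force":{"type":"number"}},"required":["moves"]}

```bash
mkdir -p pics
cat > h.py <<'E'
import numpy as np, cv2
from station import bot, imaging, nets
def R(q):
    w,x,y,z=q
    return np.array([[1-2*(y*y+z*z),2*(x*y-z*w),2*(x*z+y*w)],[2*(x*y+z*w),1-2*(x*x+z*z),2*(y*z-x*w)],[2*(x*z-y*w),2*(y*z+x*w),1-2*(x*x+y*y)]])
def view(p,o=None):
    if 'view' in p: return np.array(p['view'])
    m=np.array(p['mount']); T=np.eye(4); T[:3,:3]=R(o['tool_rot']); T[:3,3]=o['eef_pos']
    return np.linalg.inv(T@m)
def proj(p,V,X):
    c=V[:3,:3]@np.asarray(X,float).T+V[:3,3:4] if np.ndim(X)>1 else V[:3,:3]@np.asarray(X,float)+V[:3,3]
    return np.array([p['fx']*c[0]/c[2]+p['cx'],p['fy']*c[1]/c[2]+p['cy']]).T
def ray(p,V,uv,z):
    d=V[:3,:3].T@np.array([(uv[0]-p['cx'])/p['fx'],(uv[1]-p['cy'])/p['fy'],1.]); o=-V[:3,:3].T@V[:3,3]
    return o+d*(z-o[2])/d[2]
def save(p,n): cv2.imwrite('pics/%s.png'%n,p['image'][:,:,::-1])
def st():
    o=bot.get_obs(); print(o['t'],np.round(o['eef_pos'],4),np.round(o['tool_rot'],4),np.round(o['contact_force'],1),np.round(o['gripper_width'],3)); return o
E
python3 - <<'E'
from h import *
o=st(); print(R(o['tool_rot']).round(3))
for n in ['top','side','wrist']:
    p=imaging.read_camera(n); save(p,n+'1'); V=view(p,o)
    print(n,p['fx'],p['cx'],p['cy'],(-V[:3,:3].T@V[:3,3]).round(3))
    for nm in ['cell_a','cell_rack','mag_foot','mag_centre','driver','sink']:
        for f in (nets.spot_in,nets.spot_point):
            try:
                for r in f(p,nm)[:3]: print(nm,{k:np.round(v,2) for k,v in r.items()}, ray(p,V,r['location'],0.028 if nm=='cell_a' else 0.008 if nm=='mag_centre' else 0).round(4) if 'location' in r else '')
            except Exception as e: print(nm,f.__name__,e)
E
```

```text
0.0 [0.2146 0.6394 0.2303] [ 6.000e-04  8.118e-01  5.839e-01 -7.000e-04] [-0.8  0.3 -0.6] 1.004
[[ 0.318  0.948 -0.   ]
 [ 0.948 -0.318 -0.002]
 [-0.002  0.    -1.   ]]
top 391.36991986407867 276.34640573365715 216.03647589664143 [ 0.359 -0.14   0.933]
cell_a {'rect': array([241.3, 213.1, 255.5, 241.4]), 'score': np.float64(0.89)} 
cell_a {'rect': array([208.6, 220.3, 223.4, 251.3]), 'score': np.float64(0.51)} 
cell_a {'location': array([216.3, 233.5]), 'score': np.float64(0.87)} [0.471  0.0014 0.028 ]
cell_a {'location': array([250.7, 227.8]), 'score': np.float64(0.66)} [ 0.4844 -0.0785  0.028 ]
cell_a {'location': array([203.7, 192.4]), 'score': np.float64(0.35)} [0.569  0.0338 0.028 ]
cell_rack {'rect': array([201.8, 209.7, 267.6, 257.7]), 'score': np.float64(0.69)} 
mag_foot {'rect': array([302.5, 217. , 347.8, 271.1]), 'score': np.float64(0.61)} 
mag_foot {'location': array([325.1, 245.1]), 'score': np.float64(0.77)} [ 0.4465 -0.2547  0.    ]
mag_centre {'rect': array([303.6, 214.5, 347. , 274.9]), 'score': np.float64(0.63)} 
mag_centre {'location': array([324.9, 246.1]), 'score
[... 1280 characters left out ...]
'location': array([326.5, 214.8]), 'score': np.float64(0.64)} [ 0.4497 -0.2702  0.    ]
mag_centre {'rect': array([296.6, 178.1, 354.4, 229.3]), 'score': np.float64(0.92)} 
mag_centre {'location': array([326.4, 215.1]), 'score': np.float64(0.65)} [ 0.4476 -0.256   0.008 ]
driver {'rect': array([230.6, 202.1, 269.5, 257.2]), 'score': np.float64(0.71)} 
driver {'location': array([255. , 228.8]), 'score': np.float64(0.64)} [ 0.59   -0.1706  0.    ]
sink {'rect': array([214.4, 270.7, 242.6, 301.6]), 'score': np.float64(0.72)} 
sink {'location': array([226.6, 288.5]), 'score': np.float64(0.61)} [0.5766 0.0311 0.    ]
wrist 319.4845311564676 276.9849784252841 209.27462898624628 [0.14  0.665 0.374]
```

View images.

Run:
```python
import cv2
a=cv2.imread('pics/top1.png')[150:300,170:370]; cv2.imwrite('pics/top1c.png',cv2.resize(a,(800,600),interpolation=cv2.INTER_CUBIC))
a=cv2.imread('pics/side1.png')[160:310,200:400]; cv2.imwrite('pics/side1c.png',cv2.resize(a,(800,600),interpolation=cv2.INTER_CUBIC))
```

```text
(no output)
```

View pics/top1c.png

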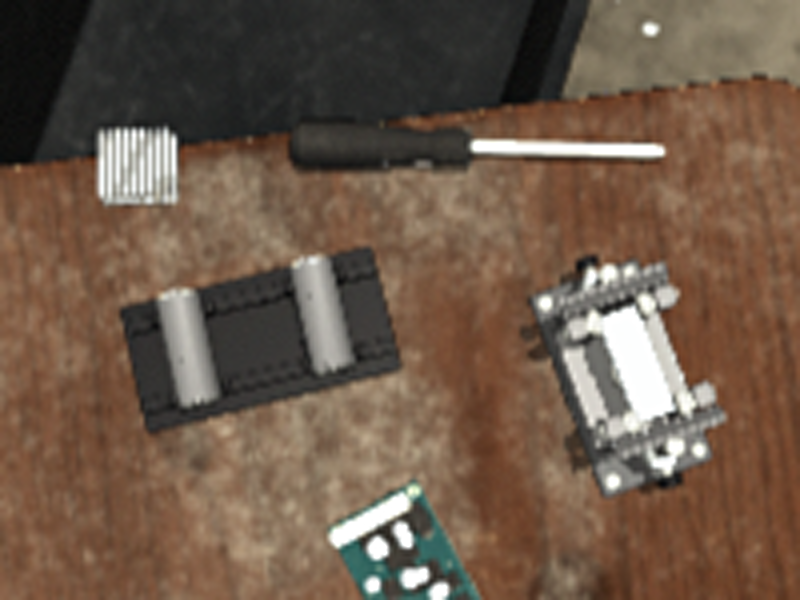

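View pics/side1c.png

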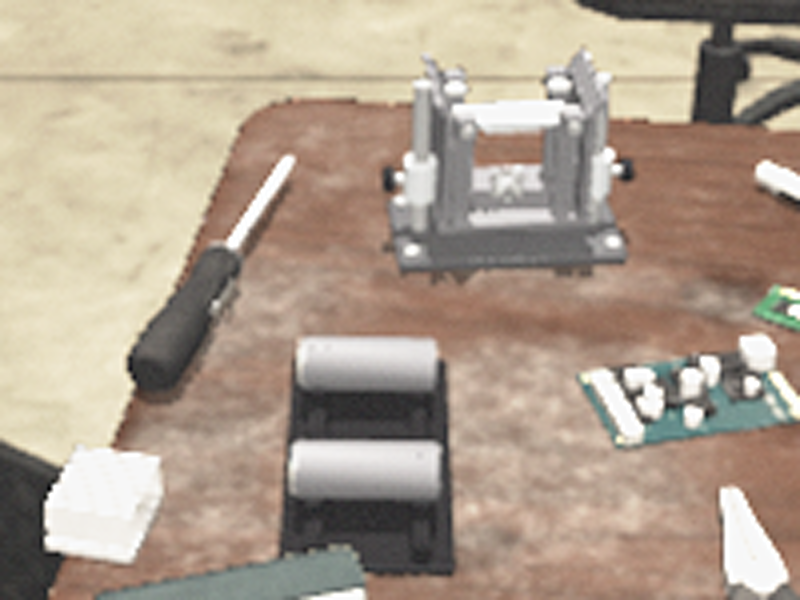

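View pics/top1.png

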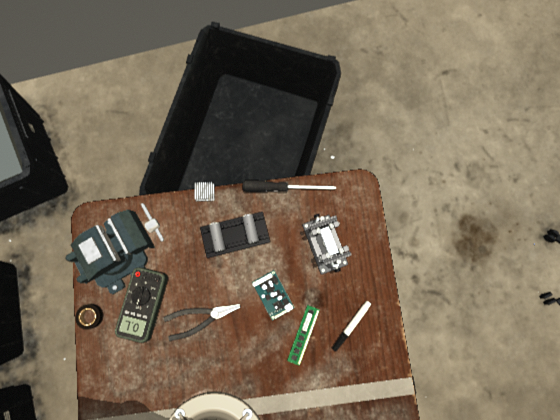

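apply_moves --moves "-1 -0.216 0.208 -0.042 0 0 0;-1 -0.216 0.208 -0.042 0 0 0;-1 -0.216 0.208 -0.042 0 0 0;-1 -0.216 0.208 -0.042 0 0 0;-1 -0.216 0.208 -0.042 0 0 0;-1 -0.216 0.208 -0.042 0 0 0;-1 -0.216 0.208 -0.042 0 0 0;-1 -0.216 0.208 -0.042 0 0 0;-1 -0.216 0.208 -0.042 0 0 0;-1 -0.216 0.208 -0.042 0 0 0;-1 -0.216 0.208 -0.042 0 0 0;-1 -0.216 0.208 -0.042 0 0 0"

```text
t: 2.95
eef_pos: [0.4002, 0.248, 0.2923]
tool_rot: [-0.0, 0.812, 0.584, 0.0]
contact_force: [0.9, 0.1, 0.1]
gripper_width: 1.001
```

apply_moves --moves "-1 -0.252 0.132 0.038 0 0 0;-1 -0.252 0.132 0.038 0 0 0;-1 -0.252 0.132 0.038 0 0 0;-1 -0.252 0.132 0.038 0 0 0;-1 -0.252 0.132 0.038 0 0 0;-1 -0.252 0.132 0.038 0 0 0;-1 -0.252 0.132 0.038 0 0 0;-1 -0.252 0.132 0.038 0 0 0;-1 -0.252 0.132 0.038 0 0 0;-1 -0.252 0.132 0.038 0 0 0;-1 -0.252 0.132 0.038 0 0 0"

```text
t: 3.87
eef_pos: [0.4592, -0.1227, 0.2418]
tool_rot: [0.0, 0.812, 0.584, 0.001]
contact_force: [0.9, 0.3, -0.0]
gripper_width: 0.999
```

apply_moves --moves "-1 0 0 0 0 0 -1;-1 0 0 0 0 0 -1;-1 0 0 0 0 0 -1;-1 0 0 0 0 0 -1;-1 0 0 0 0 0 -1;-1 0 0 0 0 0 -1;-1 0 0 0 0 0 -1;-1 0 0 0 0 0 0"

```text
t: 4.53
eef_pos: [0.4591, -0.121, 0.2418]
tool_rot: [0.0, 0.646, 0.764, 0.0]
contact_force: [-0.5, 0.0, 0.1]
gripper_width: 1.003
```

Run:
```python
from h import *
o=st(); print(o['q'].round(3) if hasattr(o['q'],'round') else o['q'])
p=imaging.read_camera('wrist'); save(p,'w2'); V=view(p,o)
print(np.round(p['mount'],3).tolist())
for nm in ['cell_a','cell_rack','mag_foot','mag_centre','follower']:
    for f in (nets.spot_in,nets.spot_point):
        try:
            for r in f(p,nm)[:3]: print(nm,{k:np.round(v,2) for k,v in r.items()}, ray(p,V,r['location'],0.028 if nm=='cell_a' else 0.008 if nm=='mag_centre' else 0).round(4) if 'location' in r else '')
        except Exception as e: print(nm,f.__name__,e)
```

```text
4.5333 [ 0.4591 -0.121   0.2418] [1.000e-04 6.456e-01 7.637e-01 2.000e-04] [-0.5  0.   0.1] 1.003
[-0.366  0.133  0.546  2.035 -0.083  0.994  1.96 ]
[[1.0, -0.0, -0.001, 0.001], [0.0, 0.952, 0.305, -0.078], [0.001, -0.305, 0.952, -0.144], [0.0, 0.0, 0.0, 1.0]]
cell_a {'rect': array([298.3, 177.3, 324.6, 232.1]), 'score': np.float64(0.94)} 
cell_a {'rect': array([366.9, 172.1, 390.9, 231.6]), 'score': np.float64(0.6)} 
cell_a {'location': array([380.3, 199.3]), 'score': np.float64(0.84)} [0.4628 0.0019 0.028 ]
cell_a {'location': array([313.3, 207. ]), 'score': np.float64(0.59)} [ 0.485 -0.073  0.028]
cell_rack {'rect': array([274.9, 158. , 404.3, 231.9]), 'score': np.float64(0.57)} 
cell_rack {'rect': array([119. , 123.8, 161.8, 188.4]), 'score': np.float64(0.24)} 
cell_rack {'location': array([340.6, 194.9]), 'score': np.float64(0.61)} [ 0.4719 -0.0378  0.    ]
mag_foot {'rect': array([108.3,  83.5, 207.3, 219. ]), 'score': np.float64(0.88)} 
mag_centre {'rect': array([108.7,  88.1, 208.9, 214.6]), 'score': np.float64(0.59)} 
follower {'rect': array([120.6, 123.7, 159. , 186.4]), 'score': np.float64(0.81)} 
follower {'rect': array([108.5,  82.7, 206.1, 218.1]), 'score': np.float64(0.63)} 
follower call it knows: cell, cell_rack, driver, mag_centre, mag_foot, sink
```

View pics/w2.png

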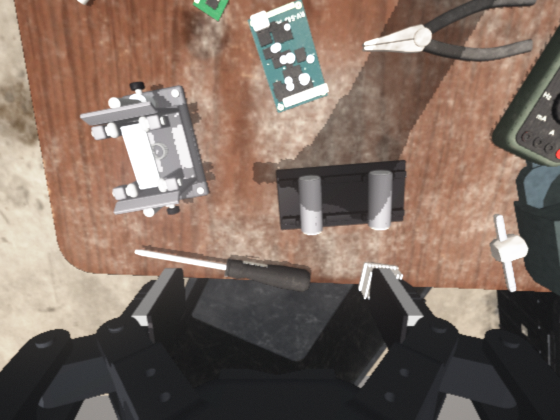

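```bash
cat >> h.py <<'E'
def cellfit(p,V,z=0.028,k=3):
    out=[]
    for r in nets.outline_of(p,'cell_a')[:k]:
        ys,xs=np.nonzero(r['region'])
        if len(xs)<30: continue
        # model: silhouette hull of 26x65 cylinder; fit x,y,th by IoU-like moments
        from scipy.optimize import minimize
        reg=r['region'].astype(np.uint8)
        m=np.array([ray(p,V,(x+.0,y+.0),z)[:2] for x,y in zip(xs,ys)]); c=m.mean(0)
        w,E=np.linalg.eigh(np.cov((m-c).T)); th=np.arctan2(E[1,1],E[0,1]); th=(th+np.pi/2)%np.pi-np.pi/2
        S=8; x0,y0=xs.min()-15,ys.min()-15; W,H=int((np.ptp(xs)+30)*S),int((np.ptp(ys)+30)*S)
        big=np.zeros((H,W),np.uint8); sub=reg[max(y0,0):y0+H//S,max(x0,0):x0+W//S]
        if x0<0 or y0<0: continue
        t=cv2.resize(sub,(sub.shape[1]*S,sub.shape[0]*S),interpolation=cv2.INTER_NEAREST); big[:t.shape[0],:t.shape[1]]=t
        a=np.linspace(0,2*np.pi,24)
        def f(v):
            d=np.array([np.cos(v[2]),np.sin(v[2]),0]); n=np.array([-d[1],d[0],0])
            P=[]
            for s in (-.0325,.0325):
                for b in a: P.append(np.array([v[0],v[1],z])+s*d+.013*(np.cos(b)*n+np.sin(b)*np.array([0,0,1])))
            uv=proj(p,V,np.array(P)); uv=(uv-[x0,y0]+.5)*S
            h=cv2.convexHull(uv.astype(np.float32)).astype(np.int32); im=np.zeros((H,W),np.uint8); cv2.fillConvexPoly(im,h,1)
            return 1-np.sum(im&big)/np.sum(im|big)
        R_=minimize(f,[c[0],c[1],th],method='Nelder-Mead',options=dict(initial_simplex=[[c[0],c[1],th],[c[0]+.006,c[1],th],[c[0],c[1]+.006,th],[c[0],c[1],th+.1]],xatol=1e-4,fatol=1e-4))
        out.append((R_.x,1-R_.fun,r['score'])); print('cell',R_.x[:2].round(4),'deg',np.degrees(R_.x[2]).round(1),'iou',round(1-R_.fun,3),'sc',round(float(r['score']),2),'n',len(xs))
    return out
E
python3 - <<'E'
from h import *
o=st()
for n in ['wrist','top','side']:
    p=imaging.read_camera(n); V=view(p,o); print(n); cellfit(p,V)
E
```

```text
5.0333 [ 0.4591 -0.121   0.2416] [-0.      0.6466  0.7628 -0.    ] [0.6 0.2 0.9] 1.0
wrist
cell [ 0.4832 -0.0777] deg 13.7 iou 0.935 sc 0.76 n 1225
cell [4.638e-01 3.000e-04] deg 15.9 iou 0.924 sc 0.57 n 1296
top
cell [ 0.453  -0.2599] deg 22.6 iou 0.815 sc 0.2 n 264
side
cell [ 0.4844 -0.0796] deg 20.9 iou 0.903 sc 0.94 n 425
cell [0.4649 0.0005] deg 13.7 iou 0.957 sc 0.83 n 532
```

apply_moves --moves "-1 0 0 0 0 0 -0.563;-1 0 0 0 0 0 -0.563;-1 0.149 0.142 0 0 0 0;-1 0.149 0.142 0.2 0 0 0;-1 0 0 0.3 0 0 0;-1 0 0 0.3 0 0 0;-1 0 0 0.3 0 0 0;-1 0 0 0.1 0 0 0;-1 0 0 0 0 0 0" --force 80

```text
t: 6.08
eef_pos: [0.481, -0.0779, 0.0945]
tool_rot: [-0.002, 0.616, 0.788, -0.002]
contact_force: [-0.5, -0.6, 1.1]
gripper_width: 1.0
```

Run:
```python
from h import *
o=st(); p=imaging.read_camera('wrist'); save(p,'w3'); V=view(p,o)
for r in cellfit(p,V,k=2):
    T=R(o['tool_rot']); d=np.array([r[0][0],r[0][1],.028])-o['eef_pos']; print((T.T@d).round(4), 'toolx deg',np.degrees(np.arctan2(T[1,0],T[0,0])).round(2))
```

```text
6.0833 [ 0.481  -0.0779  0.0945] [-0.0024  0.6159  0.7878 -0.0023] [-0.5 -0.6  1.1] 1.0
cell [ 0.4824 -0.0772] deg 14.0 iou 0.96 sc 0.96 n 3478
cell [0.4624 0.0007] deg 14.1 iou 0.935 sc 0.63 n 3631
[0.0002 0.002  0.0665] toolx deg 103.96
[0.0807 0.0014 0.0666] toolx deg 103.96
```

View pics/w3.png

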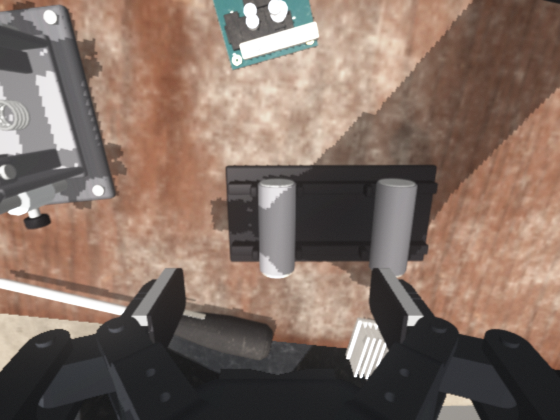

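apply_moves --moves "-1 0.002 0.017 0.2 0 0 0;-1 0 0 0.2 0 0 0;-1 0 0 0.2 0 0 0;-1 0 0 0.1 0 0 0;-1 0 0 0 0 0 0;-1 0 0 0 0 0 0"

```text
t: 6.68
eef_pos: [0.4866, -0.0776, 0.0148]
tool_rot: [0.001, 0.616, 0.788, 0.001]
contact_force: [0.2, 0.8, -0.3]
gripper_width: 1.0
```

apply_moves --moves "1 0 0 0 0 0 0;1 0 0 0 0 0 0;1 0 0 0 0 0 0;1 0 0 0 0 0 0;1 0 0 0 0 0 0;1 0 0 0 0 0 0;1 0 0 0 0 0 0;1 0 0 0 0 0 0;1 0 0 0 0 0 0;1 0 0 0 0 0 0" --force 80

```text
t: 7.52
eef_pos: [0.4861, -0.0775, 0.0144]
tool_rot: [0.0, 0.616, 0.788, 0.0]
contact_force: [-1.1, 0.4, 7.3]
gripper_width: 0.276
```

apply_moves --moves "1 0 0 -0.1 0 0 0;1 0 0 -0.2 0 0 0;1 0 0 -0.25 0 0 0;1 0 0 -0.3 0 0 0;1 0 0 -0.3 0 0 0;1 0 0 -0.25 0 0 0;1 0 0 -0.1 0 0 0;1 0 0 0 0 0 0;1 0 0 0 0 0 0"

```text
t: 8.27
eef_pos: [0.4855, -0.0772, 0.1938]
tool_rot: [0.0, 0.616, 0.788, 0.001]
contact_force: [0.1, -0.0, -1.2]
gripper_width: 0.275
```

Run:
```python
from h import *
o=st(); p=imaging.read_camera('wrist'); save(p,'w4'); V=view(p,o)
for nm in ['mag_foot','mag_centre']:
    for r in nets.spot_point(p,nm)[:3]: print(nm,r['location'],r['score'],ray(p,V,r['location'],0.0 if nm=='mag_foot' else .008).round(4))
for r in nets.spot_in(p,'cell_a'): print(r)
```

```text
8.2667 [ 0.4855 -0.0772  0.1938] [2.000e-04 6.159e-01 7.878e-01 6.000e-04] [ 0.1 -0.  -1.2] 0.275
{'rect': [249.0, 205.3, 310.5, 356.8], 'score': 0.91}
{'rect': [342.7, 152.2, 374.9, 224.7], 'score': 0.79}
```

View pics/w4.png

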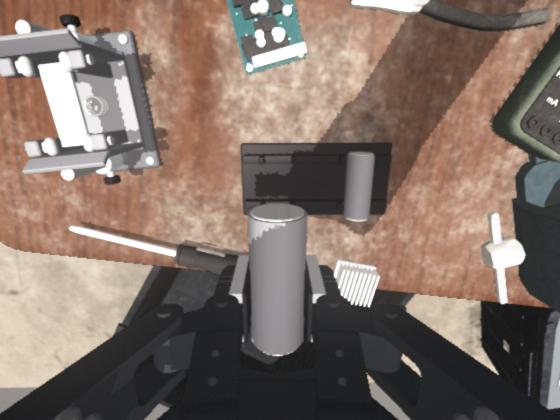

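apply_moves --moves "1 -0.316 -0.005 -0.1 0 0 0;1 -0.316 -0.005 -0.1 0 0 0;1 -0.316 -0.005 -0.1 0 0 0;1 -0.316 -0.005 -0.1 0 0 0;1 0 0 0 0 0 -0.75;1 0 0 0 0 0 -0.75;1 0 0 0 0 0 -0.75;1 0 0 0 0 0 0;1 0 0 0 0 0 0;1 0 0 0 0 0 0"

```text
t: 9.3
eef_pos: [0.5194, -0.225, 0.2409]
tool_rot: [-0.001, 0.553, 0.833, -0.0]
contact_force: [-0.1, 0.8, -1.3]
gripper_width: 0.276
```

Run:
```python
from h import *
o=st(); T=R(o['tool_rot']); print('tooly deg',np.degrees(np.arctan2(T[1,1],T[0,1])))
p=imaging.read_camera('wrist'); save(p,'w5'); V=view(p,o); cv2.imwrite('pics/w5c.png',cv2.resize(p['image'][:320,80:480,::-1],(800,640)[:2] if 0 else (750,600),interpolation=cv2.INTER_CUBIC))
for nm in ['mag_foot','mag_centre']:
    for r in nets.spot_point(p,nm)[:3]: print(nm,r['location'],r['score'],ray(p,V,r['location'],0.0 if nm=='mag_foot' else .008).round(4))
Vt=np.linalg.inv(np.array(p['mount']))
best=nets.outline_of(p,'cell_a')
for r in best: print(r['rect'],r['score'],r['region'].sum())
from scipy.optimize import minimize
reg=max(best,key=lambda r:r['region'].sum())['region']
np.savez('c5.npz',reg=reg)
S=4; big=cv2.resize(reg.astype(np.uint8),(560*S,420*S),interpolation=cv2.INTER_NEAREST)
a=np.linspace(0,2*np.pi,30)
lim=int(290*S)
def f(v):
    P=[[v[0]+.013*np.cos(b)+s*v[3],v[1]+s,v[2]+.013*np.sin(b)] for s in(-.0325,.0325) for b in a]
    uv=(proj(p,Vt,np.array(P))+.5)*S
    im=np.zeros(big.shape,np.uint8); cv2.fillConvexPoly(im,cv2.convexHull(uv.astype(np.float32)).astype(np.int32),1)
    A=im[:lim];B=big[:lim]; return 1-(A&B).sum()/max((A|B).sum(),1)
x0=np.array([0,-.003,-.019,0]); sx=[x0]+[x0+d for d in np.diag([.004,.006,.006,.05])]
r=minimize(f,x0,method='Nelder-Mead',options=dict(initial_simplex=sx,xatol=1e-4,fatol=1e-4)); print('cell in tool',r.x.round(4),1-r.fun)
for n in ['top','side']:
    q=imaging.read_camera(n); save(q,n+'5')
```

```text
9.3 [ 0.5194 -0.225   0.2409] [-6.000e-04  5.529e-01  8.333e-01 -3.000e-04] [-0.1  0.8 -1.3] 0.276
tooly deg 22.86955753449587
mag_foot [471.1, 213.1] 0.33 [0.4694 0.0217 0.    ]
[248.9, 205.5, 311.8, 354.0] 0.86 8090
[454.2, 182.8, 493.7, 244.4] 0.75 1504
[362.0, 158.2, 501.8, 234.3] 0.38 6463
cell in tool [ 0.0005 -0.0019 -0.0113 -0.009 ] 0.9752443079745691
```

View pics/w5c.png

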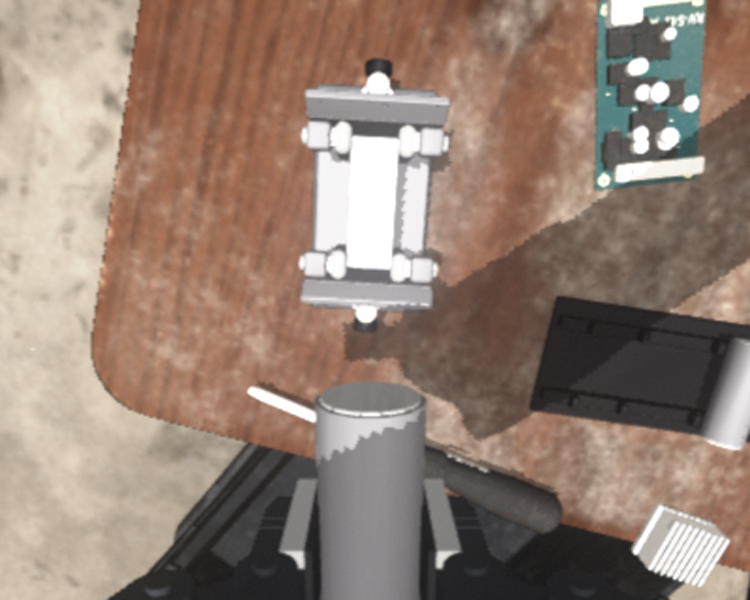

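Run:
```python
import cv2
a=cv2.imread('pics/w5.png')[25:185,225:335]; cv2.imwrite('pics/w5z.png',cv2.resize(a,None,fx=5,fy=3.75*4/3*1.0,interpolation=cv2.INTER_CUBIC)[:, :][:800])
a=cv2.imread('pics/w5.png')[35:150,230:330]; cv2.imwrite('pics/w5z.png',cv2.resize(a,None,fx=5.2,fy=5.2,interpolation=cv2.INTER_CUBIC))
a=cv2.imread('pics/side5.png')[165:235,285:365]; cv2.imwrite('pics/s5z.png',cv2.resize(a,None,fx=8,fy=8,interpolation=cv2.INTER_CUBIC))
```

```text
(no output)
```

View pics/w5z.png

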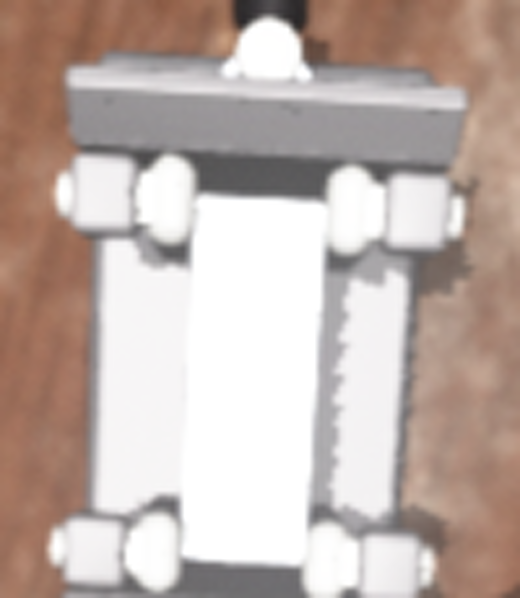

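View pics/s5z.png

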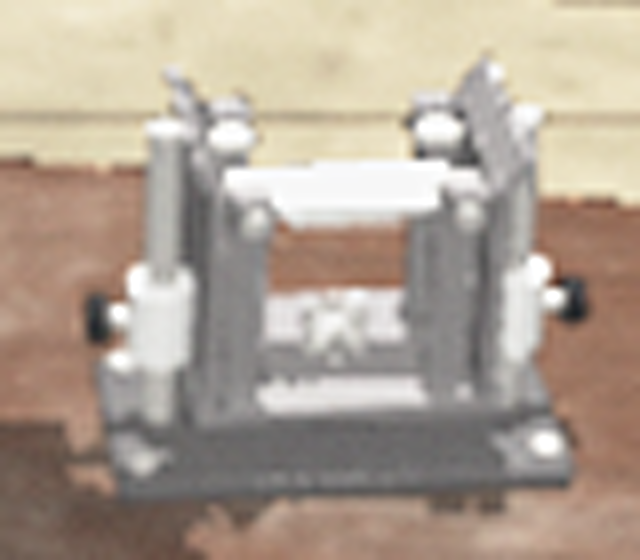

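```bash
cat > magfit.py <<'E'
from h import *
from scipy.optimize import least_squares
def mfit(p,V,pts,fixh=None):
    # pts: order (robot-side -y... ) list of (sx,sy,u,v)
    def f(v):
        c,s=np.cos(v[2]),np.sin(v[2]); X=np.array([[v[0]+c*a*.0285-s*b*.01475,v[1]+s*a*.0285+c*b*.01475,v[3]+.064] for a,b,_,_ in pts])
        return (proj(p,V,X)-np.array([[u,w] for *_,u,w in pts])).ravel()
    r=least_squares(f,[.446,-.256,np.radians(20),.03]); print('mag',r.x[:2].round(4),'deg',np.degrees(r.x[2]).round(2),'h',r.x[3].round(4),'res',r.fun.round(2)); return r.x
E
python3 - <<'E'
from magfit import *
o=st(); p=imaging.read_camera('wrist'); V=view(p,o)
z=[(-1,-1,168,198),(-1,1,350,210),(1,-1,153,552),(1,1,332,560)]
x=mfit(p,V,[(a,b,230-.5+ (u+.5)/5.2,35-.5+(v+.5)/5.2) for a,b,u,v in z])
q=imaging.read_camera('side'); Vs=view(q)
c,s=np.cos(x[2]),np.sin(x[2])
for h in (x[3],.02,.03,.04):
  X=np.array([[x[0]+c*a*.0285-s*b*.01475,x[1]+s*a*.0285+c*b*.01475,h+.064] for a,b,_,_ in z]); print(h,((proj(q,Vs,X)-[285,165])*8).round(0).tolist())
  X=np.array([[x[0]+c*a*.049,x[1]+s*a*.049,.1] for a in(-1,1)]);print('pillar',((proj(q,Vs,X)-[285,165])*8).round(0).tolist())
img=p['image'].copy()
E
```

```text
9.6 [ 0.5197 -0.225   0.2416] [-0.      0.5523  0.8336  0.    ] [ 0.5 -0.4 -0.7] 0.278
mag [ 0.4487 -0.2537] deg 20.08 h 0.0278 res [ 0.2  -0.02 -0.1  -0.46  0.85  0.2  -0.95  0.31]
0.0277546472763465 [[435.0, 113.0], [455.0, 163.0], [229.0, 121.0], [244.0, 171.0]]
pillar [[522.0, 108.0], [162.0, 122.0]]
0.02 [[433.0, 138.0], [453.0, 189.0], [228.0, 146.0], [243.0, 197.0]]
pillar [[522.0, 108.0], [162.0, 122.0]]
0.03 [[435.0, 106.0], [456.0, 156.0], [229.0, 114.0], [244.0, 164.0]]
pillar [[522.0, 108.0], [162.0, 122.0]]
0.04 [[438.0, 73.0], [458.0, 122.0], [230.0, 81.0], [245.0, 131.0]]
pillar [[522.0, 108.0], [162.0, 122.0]]
```

apply_moves --moves "1 0 0 0 0 0 0.72;1 -0.013 -0.309 0 0 0 0;1 -0.013 -0.309 0 0 0 0;1 0 0 0.25 0 0 0;1 0 0 0.3 0 0 0;1 0 0 0.3 0 0 0;1 0 0 0.197 0 0 0;1 0 0 0 0 0 0;1 0 0 0 0 0 0;1 0 0 0 0 0 0"

```text
t: 10.53
eef_pos: [0.4521, -0.2543, 0.1174]
tool_rot: [0.001, 0.573, 0.819, 0.0]
contact_force: [1.0, 0.4, -0.7]
gripper_width: 0.277
```

Run:
```python
from h import *
o=st(); T=R(o['tool_rot']); print('tooly deg',np.degrees(np.arctan2(T[1,1],T[0,1])))
m=np.array([.4487,-.2537,.0955]); print((T.T@(m-o['eef_pos'])).round(4))
p=imaging.read_camera('wrist'); save(p,'w6'); 
for n,b in [('top',(200,290,290,360)),('side',(150,240,285,365))]:
    q=imaging.read_camera(n); save(q,n+'6'); a=q['image'][b[0]:b[1],b[2]:b[3],::-1]; cv2.imwrite('pics/%s6z.png'%n,cv2.resize(a,None,fx=6,fy=6,interpolation=cv2.INTER_CUBIC))
```

```text
10.5333 [ 0.4521 -0.2543  0.1174] [1.000e-03 5.732e-01 8.194e-01 2.000e-04] [ 1.   0.4 -0.7] 0.277
tooly deg 20.0555638100418
[ 0.0017 -0.003   0.0219]
```

View pics/w6.png

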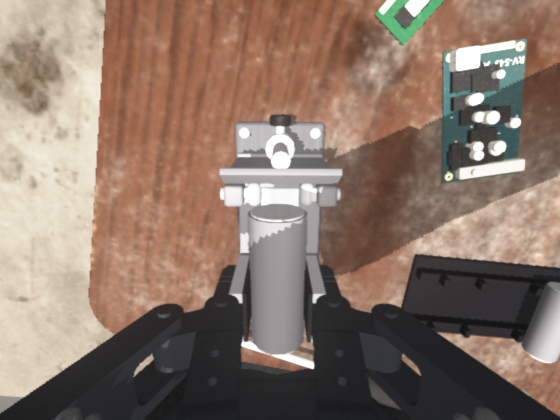

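View pics/side6z.png

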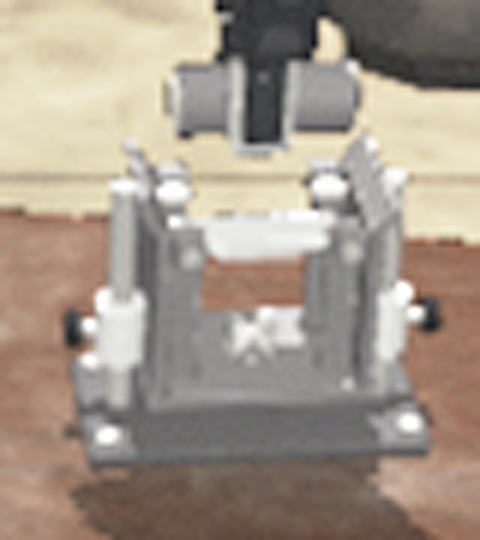

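Run:
```python
import cv2
a=cv2.imread('pics/w6.png')[105:225,215:345]; cv2.imwrite('pics/w6z.png',cv2.resize(a,None,fx=6,fy=5*1.0,interpolation=cv2.INTER_CUBIC))
a=cv2.imread('pics/top6.png')[205:285,290:360]; cv2.imwrite('pics/t6z.png',cv2.resize(a,None,fx=7,fy=7,interpolation=cv2.INTER_CUBIC))
```

```text
(no output)
```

View pics/w6z.png

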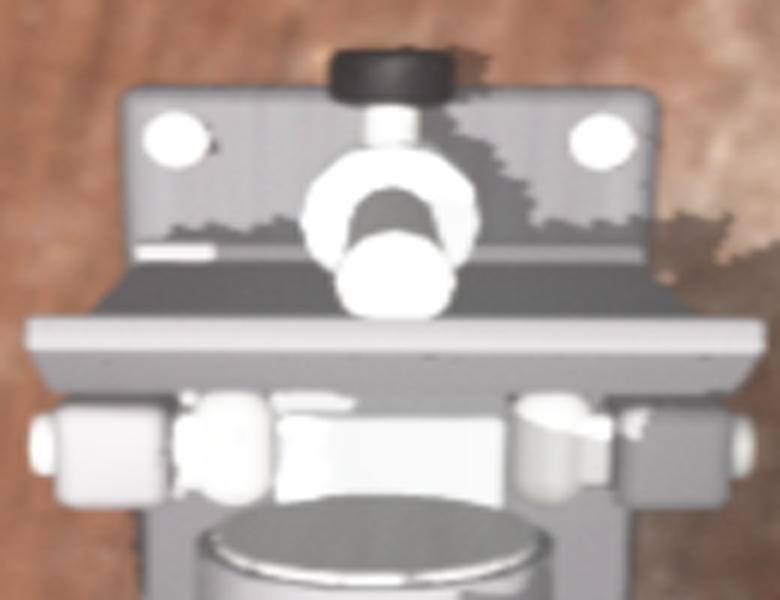

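View pics/t6z.png

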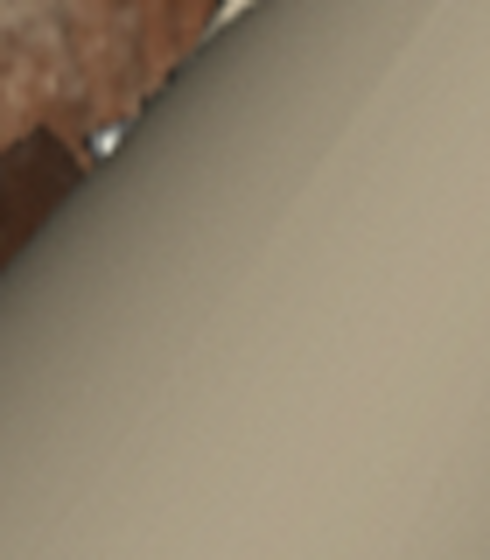

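apply_moves --moves "1 0.013 -0.005 0.05 0 0 0;1 0 0 0.08 0 0 0;1 0 0 0.07 0 0 0;1 0 0 0.02 0 0 0;1 0 0 0 0 0 0;1 0 0 0 0 0 0" --force 100

```text
t: 11.18
eef_pos: [0.4497, -0.2523, 0.0892]
tool_rot: [-0.0, 0.573, 0.819, -0.0]
contact_force: [0.0, 0.4, -1.1]
gripper_width: 0.272
```

Run:
```python
from h import *
o=st(); T=R(o['tool_rot']); print('tooly deg',np.degrees(np.arctan2(T[1,1],T[0,1])))
p=imaging.read_camera('wrist'); a=p['image'][105:225,215:345,::-1]; cv2.imwrite('pics/w7z.png',cv2.resize(a,None,fx=6,fy=5,interpolation=cv2.INTER_CUBIC))
q=imaging.read_camera('side'); a=q['image'][150:240,285:365,::-1]; cv2.imwrite('pics/s7z.png',cv2.resize(a,None,fx=6,fy=6,interpolation=cv2.INTER_CUBIC))
```

```text
11.1833 [ 0.4497 -0.2523  0.0892] [-4.000e-04  5.732e-01  8.194e-01 -2.000e-04] [ 0.   0.4 -1.1] 0.272
tooly deg 20.055801376521117
```

View pics/w7z.png

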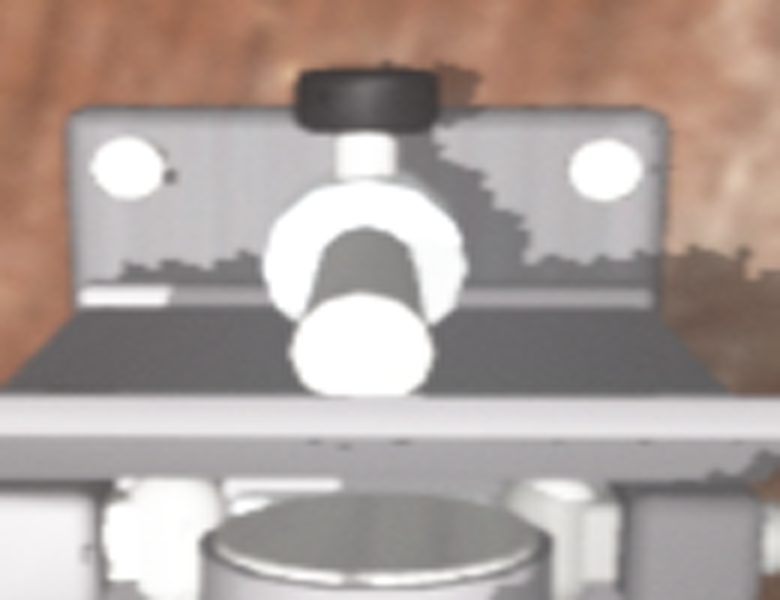

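View pics/s7z.png

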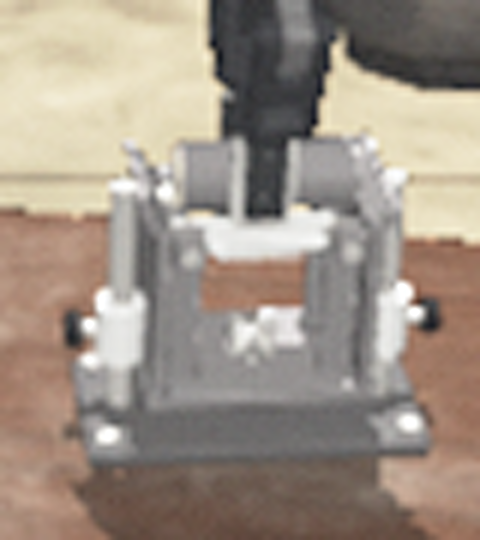

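apply_moves --moves "1 -0.007 0.004 0 0 0 0;1 0 0 0.02 0 0 0;1 0 0 0.02 0 0 0;1 0 0 0 0 0 0;1 0 0 0 0 0 0"

```text
t: 11.7
eef_pos: [0.4506, -0.2528, 0.0846]
tool_rot: [-0.0, 0.573, 0.819, -0.0]
contact_force: [-0.4, 0.8, -1.2]
gripper_width: 0.271
```

apply_moves --moves "1 0 0 0.017 0 0 0;1 0 0 0.017 0 0 0;1 0 0 0 0 0 0;1 0 0 0 0 0 0"

```text
t: 12.03
eef_pos: [0.4511, -0.2531, 0.0809]
tool_rot: [0.0, 0.573, 0.819, 0.0]
contact_force: [-0.4, -0.2, 1.9]
gripper_width: 0.275
```

apply_moves --moves "1 0 0 0.017 0 0 0;1 0 0 0.017 0 0 0;1 0 0 0 0 0 0;1 0 0 0 0 0 0"

```text
t: 12.37
eef_pos: [0.4516, -0.2535, 0.0773]
tool_rot: [0.001, 0.573, 0.819, 0.0]
contact_force: [-0.2, 0.2, 5.9]
gripper_width: 0.268
```

apply_moves --moves "1 0 0 0.017 0 0 0;1 0 0 0.017 0 0 0;1 0 0 0 0 0 0;1 0 0 0 0 0 0"

```text
t: 12.7
eef_pos: [0.4515, -0.2534, 0.0729]
tool_rot: [0.001, 0.573, 0.819, 0.0]
contact_force: [1.2, -1.4, 3.3]
gripper_width: 0.266
```

apply_moves --moves "1 0 0 0.017 0 0 0;1 0 0 0.017 0 0 0;1 0 0 0 0 0 0;1 0 0 0 0 0 0"

```text
t: 13.03
eef_pos: [0.4513, -0.253, 0.0684]
tool_rot: [0.0, 0.573, 0.82, 0.0]
contact_force: [3.5, -1.6, -1.2]
gripper_width: 0.267
```

apply_moves --moves "1 0 0 0.017 0 0 0;1 0 0 0 0 0 0;1 0 0 0 0 0 0"

```text
t: 13.28
eef_pos: [0.4511, -0.2527, 0.0661]
tool_rot: [0.0, 0.573, 0.82, 0.0]
contact_force: [5.6, -1.0, -6.4]
gripper_width: 0.273
```

apply_moves --moves "1 0 0.005 0.017 0 0 0;1 0 0 0 0 0 0;1 0 0 0 0 0 0"

```text
t: 13.53
eef_pos: [0.4512, -0.2529, 0.0644]
tool_rot: [-0.0, 0.573, 0.819, -0.0]
contact_force: [2.4, -0.9, 0.7]
gripper_width: 0.271
```

apply_moves --moves "1 0 0.005 0.01 0 0 0;1 0 0 0.008 0 0 0;1 0 0 0 0 0 0;1 0 0 0 0 0 0"

```text
t: 13.87
eef_pos: [0.4513, -0.2527, 0.0621]
tool_rot: [-0.0, 0.573, 0.819, -0.0]
contact_force: [-0.5, -2.2, 3.4]
gripper_width: 0.271
```

Run:
```python
from h import *
o=st()
p=imaging.read_camera('wrist'); a=p['image'][105:225,215:345,::-1]; cv2.imwrite('pics/w8z.png',cv2.resize(a,None,fx=6,fy=5,interpolation=cv2.INTER_CUBIC))
q=imaging.read_camera('side'); a=q['image'][150:240,285:365,::-1]; cv2.imwrite('pics/s8z.png',cv2.resize(a,None,fx=6,fy=6,interpolation=cv2.INTER_CUBIC))
```

```text
13.8667 [ 0.4513 -0.2527  0.0621] [-4.000e-04  5.733e-01  8.194e-01 -2.000e-04] [-0.5 -2.2  3.4] 0.271
```

View pics/w8z.png

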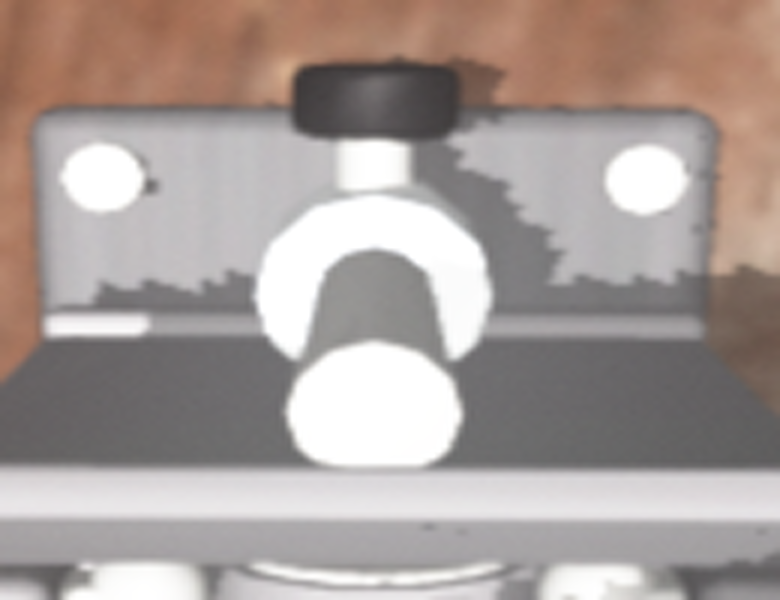

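View pics/s8z.png

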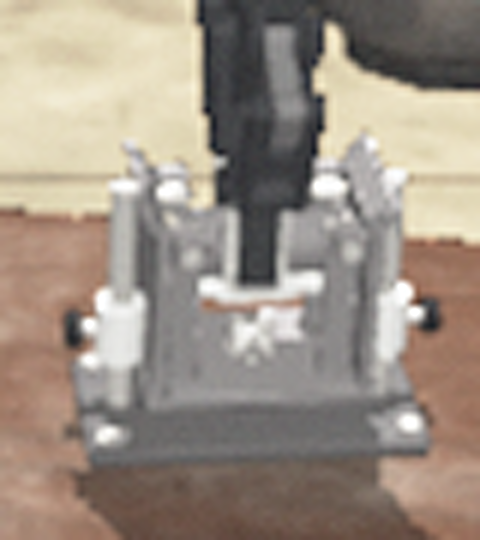

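apply_moves --moves "-0.2 0 0 0 0 0 0;-0.2 0 0 0 0 0 0;-0.2 0 0 0 0 0 0;-0.2 0 0 0 0 0 0;-0.2 0 0 0 0 0 0;-0.2 0 0 0 0 0 0"

```text
t: 14.47
eef_pos: [0.4519, -0.2523, 0.0621]
tool_rot: [-0.0, 0.573, 0.82, 0.0]
contact_force: [-0.2, 0.2, 0.4]
gripper_width: 0.599
```

apply_moves --moves "-0.2 0 0 -0.1 0 0 0;-0.2 0 0 -0.2 0 0 0;-0.2 0 0 -0.25 0 0 0;-0.2 0 0 -0.3 0 0 0;-1 0 0 -0.3 0 0 0;-1 0 0 -0.2 0 0 0;-1 0 0.3 0 0 0 0;-1 0 0.3 0 0 0 0;-1 0 0 0 0 0 0;-1 0 0 0 0 0 0"

```text
t: 15.3
eef_pos: [0.5211, -0.2264, 0.2248]
tool_rot: [0.0, 0.572, 0.82, 0.0]
contact_force: [-0.7, -0.5, -0.1]
gripper_width: 0.999
```

Run:
```python
from h import *
o=st()
p=imaging.read_camera('wrist'); save(p,'w9');V=view(p,o)
cellfit(p,V,k=3)
q=imaging.read_camera('side'); a=q['image'][150:240,285:365,::-1]; cv2.imwrite('pics/s9z.png',cv2.resize(a,None,fx=6,fy=6,interpolation=cv2.INTER_CUBIC))
```

```text
15.3 [ 0.5211 -0.2264  0.2248] [3.000e-04 5.717e-01 8.205e-01 0.000e+00] [-0.7 -0.5 -0.1] 0.999
cell [4.639e-01 3.000e-04] deg 12.9 iou 0.939 sc 0.91 n 1600
cell [ 0.4433 -0.2553] deg 20.7 iou 0.795 sc 0.84 n 2287
cell [0.572  0.0292] deg 67.9 iou 0.529 sc 0.61 n 1569
```

View pics/w9.png

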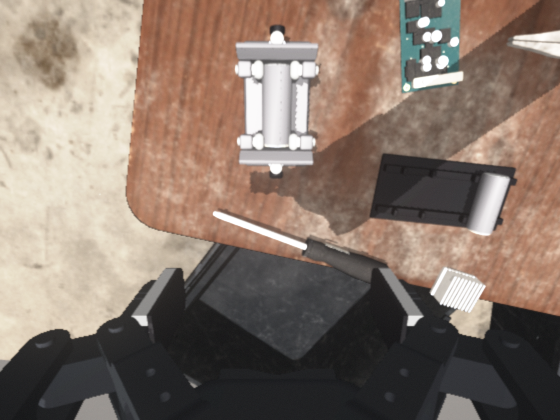

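View pics/s9z.png

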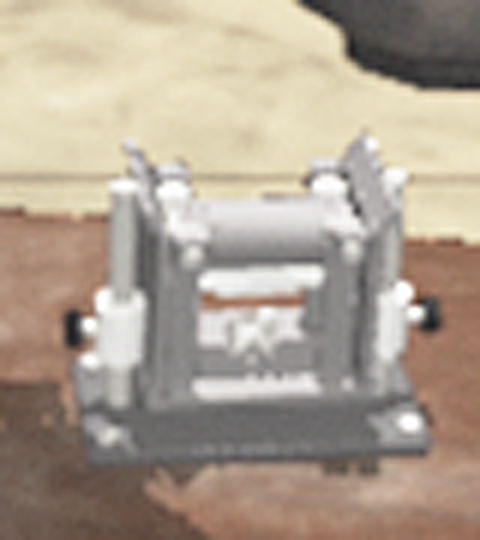

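apply_moves --moves "-1 0.277 0.029 0 0 0 0;-1 0.277 0.029 0 0 0 0;-1 0.277 0.029 0 0 0 0;-1 0.277 0.029 0 0 0 0;-1 0.277 0.029 0 0 0 0;-1 0.277 0.029 0 0 0 0;-1 0.277 0.029 0 0 0 0;-1 0 0 0.2 0 0 0.775;-1 0 0 0.3 0 0 0.775;-1 0 0 0.3 0 0 0;-1 0 0 0.3 0 0 0;-1 0 0 0 0 0 0"

```text
t: 16.45
eef_pos: [0.4574, -0.0022, 0.0874]
tool_rot: [-0.003, 0.617, 0.787, -0.004]
contact_force: [-2.7, 0.5, 0.2]
gripper_width: 0.999
```

apply_moves --moves "-1 0 0 0 0 0 0;-1 0 0 0 0 0 0;-1 0 0 0 0 0 0"

```text
t: 16.7
eef_pos: [0.4641, -0.0011, 0.0945]
tool_rot: [0.001, 0.617, 0.787, 0.002]
contact_force: [-0.5, 0.9, 0.4]
gripper_width: 1.003
```

Run:
```python
from h import *
o=st(); p=imaging.read_camera('wrist'); save(p,'w10'); V=view(p,o)
for r in cellfit(p,V,k=2):
    T=R(o['tool_rot']); d=np.array([r[0][0],r[0][1],.028])-o['eef_pos']; print((T.T@d).round(4), 'tooly deg',np.degrees(np.arctan2(T[1,1],T[0,1])).round(2))
```

```text
16.7 [ 0.4641 -0.0011  0.0945] [0.0012 0.6169 0.787  0.0016] [-0.5  0.9  0.4] 1.003
cell [0.4633 0.0005] deg 13.6 iou 0.972 sc 0.66 n 3584
[ 0.0018 -0.0007  0.0665] tooly deg 13.82
```

View pics/w10.png

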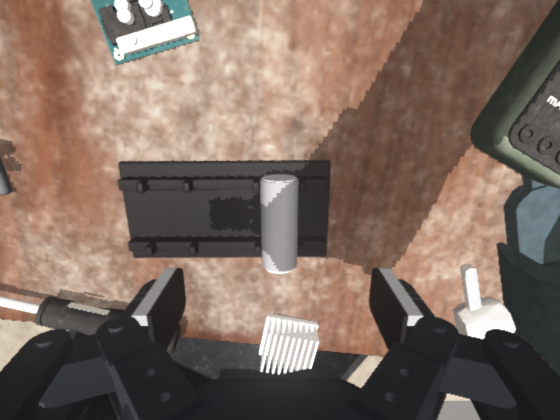

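apply_moves --moves "-1 0.014 -0.006 0.1 0 0 0;-1 0 0 0.2 0 0 0;-1 0 0 0.2 0 0 0;-1 0 0 0.16 0 0 0;-1 0 0 0.02 0 0 0;-1 0 0 0 0 0 0;-1 0 0 0 0 0 0;-1 0 0 0 0 0 0"

```text
t: 17.47
eef_pos: [0.4626, 0.0007, 0.0121]
tool_rot: [0.001, 0.617, 0.787, 0.001]
contact_force: [-0.2, -0.3, 0.8]
gripper_width: 1.002
```

apply_moves --moves "1 0 0 0 0 0 0;1 0 0 0 0 0 0;1 0 0 0 0 0 0;1 0 0 0 0 0 0;1 0 0 0 0 0 0;1 0 0 0 0 0 0;1 0 0 0 0 0 0;1 0 0 0 0 0 0;1 0 0 0 0 0 0;1 0 0 0 0 0 0" --force 100

```text
t: 18.3
eef_pos: [0.4616, 0.0006, 0.011]
tool_rot: [-0.0, 0.617, 0.787, 0.0]
contact_force: [-1.8, 0.7, 7.3]
gripper_width: 0.279
```

apply_moves --moves "1 0 0 -0.15 0 0 0;1 0 0 -0.3 0 0 0;1 0 0 -0.34 0 0 0;1 0 0 -0.34 0 0 0;1 0 0 -0.29 0 0 0;1 0 0 0 0 0 0;1 0 0 0 0 0 0;1 0 0 0 0 0 0"

```text
t: 18.97
eef_pos: [0.4607, 0.0008, 0.1805]
tool_rot: [-0.0, 0.616, 0.787, -0.0]
contact_force: [0.5, 0.3, -1.6]
gripper_width: 0.273
```

apply_moves --moves "1 -0.29 -0.089 0 0 0 0;1 -0.29 -0.089 0 0 0 0;1 -0.29 -0.089 0 0 0 0;1 -0.29 -0.089 0 0 0 0;1 -0.29 -0.089 0 0 0 0;1 -0.29 -0.089 0 0 0 0;1 -0.29 -0.089 0 0 0 0;1 0 0 0 0 0 -0.775;1 0 0 0 0 0 -0.775;1 0 0 0 0 0 0;1 0 0 0 0 0 0;1 0 0 0 0 0 0"

```text
t: 19.97
eef_pos: [0.4467, -0.2532, 0.1799]
tool_rot: [-0.001, 0.573, 0.819, -0.0]
contact_force: [0.1, 0.2, -1.4]
gripper_width: 0.273
```

```bash
cat >> h.py <<'E'
def heldfit(p):
    from scipy.optimize import minimize
    Vt=np.linalg.inv(np.array(p['mount'])); best=nets.outline_of(p,'cell_a')
    reg=max([r for r in best if r['score']>.5],key=lambda r:r['region'].sum())['region']
    S=4; big=cv2.resize(reg.astype(np.uint8),(560*S,420*S),interpolation=cv2.INTER_NEAREST); a=np.linspace(0,2*np.pi,30); lim=290*S
    def f(v):
        P=[[v[0]+.013*np.cos(b)+s*v[3],v[1]+s,v[2]+.013*np.sin(b)] for s in(-.0325,.0325) for b in a]
        uv=(proj(p,Vt,np.array(P))+.5)*S
        im=np.zeros(big.shape,np.uint8); cv2.fillConvexPoly(im,cv2.convexHull(uv.astype(np.float32)).astype(np.int32),1)
        A=im[:lim];B=big[:lim]; return 1-(A&B).sum()/max((A|B).sum(),1)
    x0=np.array([0,0,-.017,0]); sx=[x0]+[x0+d for d in np.diag([.004,.006,.006,.05])]
    r=minimize(f,x0,method='Nelder-Mead',options=dict(initial_simplex=sx,xatol=1e-4,fatol=1e-4)); print('cell in tool',r.x.round(4),1-r.fun)
    return r.x
E
python3 - <<'E'
from h import *
o=st(); T=R(o['tool_rot']); print('tooly deg',np.degrees(np.arctan2(T[1,1],T[0,1])))
print('mag in tool',(T.T@(np.array([.4492,-.2536,.0])-o['eef_pos'])).round(4))
p=imaging.read_camera('wrist'); save(p,'w11'); heldfit(p)
a=p['image'][105:225,215:345,::-1]; cv2.imwrite('pics/w11z.png',cv2.resize(a,None,fx=6,fy=5,interpolation=cv2.INTER_CUBIC))
q=imaging.read_camera('side'); a=q['image'][120:240,275:375,::-1]; cv2.imwrite('pics/s11z.png',cv2.resize(a,None,fx=5,fy=5,interpolation=cv2.INTER_CUBIC))
E
```

```text
19.9667 [ 0.4467 -0.2532  0.1799] [-1.100e-03  5.734e-01  8.192e-01 -4.000e-04] [ 0.1  0.2 -1.4] 0.273
tooly deg 20.018831023602846
mag in tool [-0.0015  0.0026  0.1799]
cell in tool [ 0.0003  0.0029 -0.0155 -0.0138] 0.973269633776397
```

View pics/w11z.png

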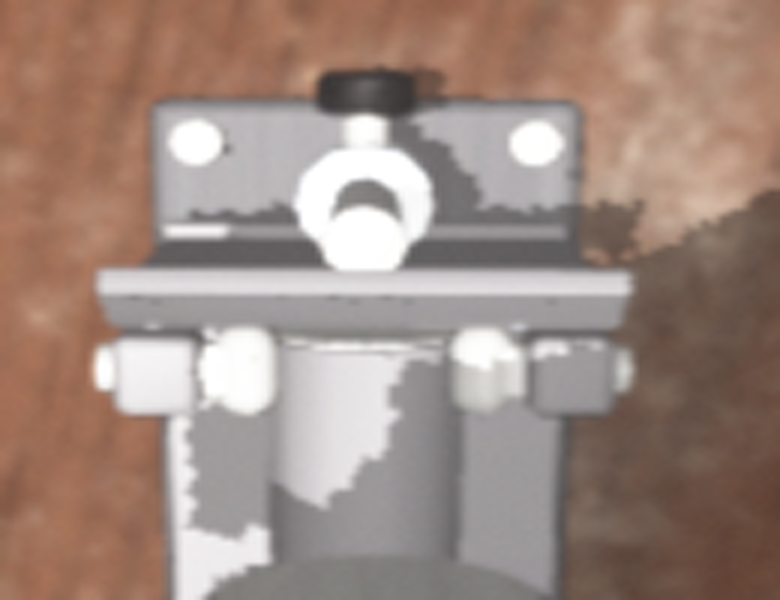

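View pics/s11z.png

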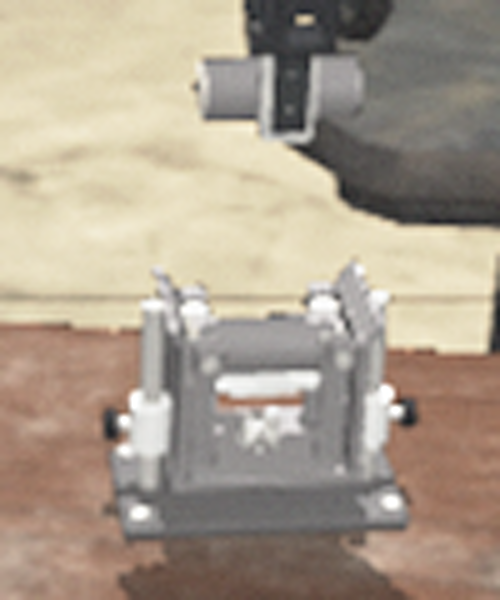

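apply_moves --moves "1 -0.012 0 0.1 0 0 0;1 0 0 0.2 0 0 0;1 0 0 0.2 0 0 0;1 0 0 0.16 0 0 0;1 0 0 0.04 0 0 0;1 0 0 0 0 0 0;1 0 0 0 0 0 0;1 0 0 0 0 0 0"

```text
t: 20.78
eef_pos: [0.4485, -0.2557, 0.0979]
tool_rot: [0.001, 0.573, 0.819, 0.0]
contact_force: [0.7, 0.7, -0.5]
gripper_width: 0.27
```

Run:
```python
from h import *
o=st(); T=R(o['tool_rot']); print('tooly deg',np.degrees(np.arctan2(T[1,1],T[0,1])))
print('mag in tool',(T.T@(np.array([.4492,-.2536,.0])-o['eef_pos'])).round(4))
p=imaging.read_camera('wrist'); save(p,'w12'); heldfit(p)
a=p['image'][105:225,215:345,::-1]; cv2.imwrite('pics/w12z.png',cv2.resize(a,None,fx=6,fy=5,interpolation=cv2.INTER_CUBIC))
```

```text
20.7833 [ 0.4485 -0.2557  0.0979] [9.000e-04 5.731e-01 8.195e-01 2.000e-04] [ 0.7  0.7 -0.5] 0.27
tooly deg 20.059948997160358
mag in tool [0.0018 0.0013 0.0979]
cell in tool [ 0.0004  0.0033 -0.0148 -0.0108] 0.9734685393592066
```

View pics/w12z.png

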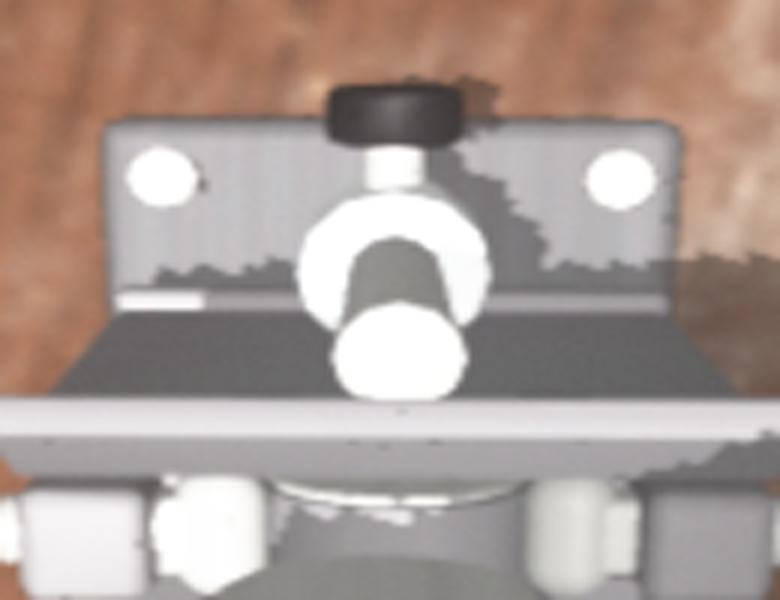

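apply_moves --moves "1 0.01 -0.01 0 0 0 0;1 0 0 0 0 0 0;1 0 0 0 0 0 0;1 0 0 0 0 0 0;1 0 0 0 0 0 0;1 0 0 0 0 0 0;1 0 0 0 0 0 0;1 0 0 0 0 0 0"

```text
t: 21.55
eef_pos: [0.4462, -0.2545, 0.097]
tool_rot: [-0.0, 0.573, 0.82, -0.0]
contact_force: [0.1, 0.4, -0.0]
gripper_width: 0.275
```

apply_moves --moves "1 0 0 0 0 0 0;1 0 0 0 0 0 0;1 0 0 0 0 0 0;1 0 0 0 0 0 0;1 0 0 0 0 0 0;1 0 0 0 0 0 0;1 0 0 0 0 0 0;1 0 0 0 0 0 0"

```text
t: 22.22
eef_pos: [0.4462, -0.2545, 0.097]
tool_rot: [-0.0, 0.573, 0.819, 0.0]
contact_force: [-0.2, -0.6, -0.7]
gripper_width: 0.273
```

Run:
```python
from h import *
o=st(); T=R(o['tool_rot']); print('tooly deg',np.degrees(np.arctan2(T[1,1],T[0,1])))
print('mag in tool',(T.T@(np.array([.4492,-.2536,.0])-o['eef_pos'])).round(4))
p=imaging.read_camera('wrist'); save(p,'w13'); heldfit(p)
a=p['image'][105:225,215:345,::-1]; cv2.imwrite('pics/w13z.png',cv2.resize(a,None,fx=6,fy=5,interpolation=cv2.INTER_CUBIC))
```

```text
22.2167 [ 0.4462 -0.2545  0.097 ] [-0.      0.5731  0.8195  0.    ] [-0.2 -0.6 -0.7] 0.273
tooly deg 20.065032067368936
mag in tool [-0.0002  0.0031  0.097 ]
cell in tool [ 0.      0.0038 -0.0131 -0.0308] 0.9711787661235068
```

View pics/w13z.png

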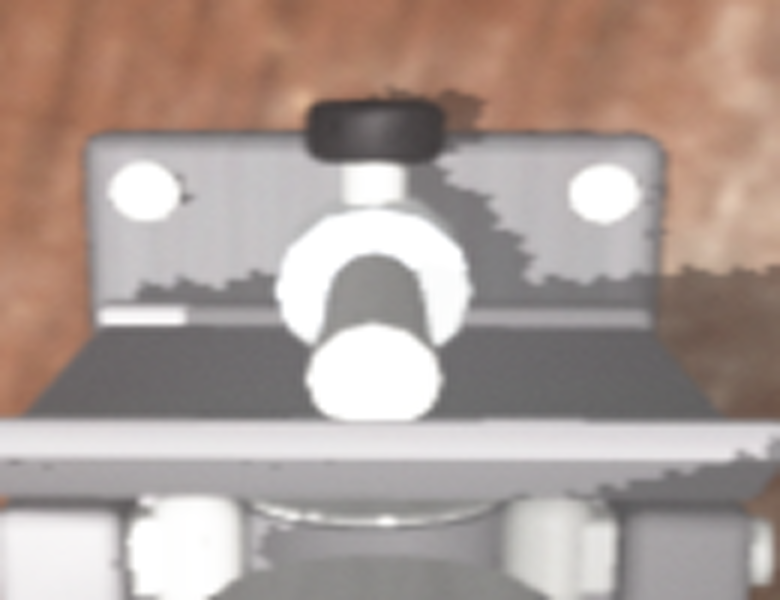

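apply_moves --moves "1 0 0 0.02 0 0 0;1 0 0 0.03 0 0 0;1 0 0 0 0 0 0;1 0 0 0 0 0 0;1 0 0 0 0 0 0;1 0 0 0 0 0 0"

```text
t: 22.82
eef_pos: [0.4462, -0.2545, 0.091]
tool_rot: [0.0, 0.573, 0.819, -0.0]
contact_force: [0.2, -0.6, -1.0]
gripper_width: 0.276
```

apply_moves --moves "1 0 0 0.017 0 0 0;1 0 0 0 0 0 0;1 0 0 0 0 0 0;1 0 0 0 0 0 0;1 0 0 0 0 0 0"

```text
t: 23.23
eef_pos: [0.4462, -0.2545, 0.089]
tool_rot: [0.0, 0.573, 0.82, 0.0]
contact_force: [-0.8, -0.5, -0.7]
gripper_width: 0.275
```

apply_moves --moves "1 0 0 0.017 0 0 0;1 0 0 0 0 0 0;1 0 0 0 0 0 0;1 0 0 0 0 0 0;1 0 0 0 0 0 0"

```text
t: 23.65
eef_pos: [0.4465, -0.2546, 0.0871]
tool_rot: [0.0, 0.573, 0.82, 0.0]
contact_force: [1.2, 0.4, 2.6]
gripper_width: 0.273
```

apply_moves --moves "1 0 0 0.017 0 0 0;1 0 0 0 0 0 0;1 0 0 0 0 0 0;1 0 0 0 0 0 0;1 0 0 0 0 0 0"

```text
t: 24.07
eef_pos: [0.4464, -0.2544, 0.0849]
tool_rot: [0.0, 0.573, 0.82, 0.0]
contact_force: [0.7, 0.5, 2.6]
gripper_width: 0.276
```

apply_moves --moves "1 0 0 0.017 0 0 0;1 0 0 0.017 0 0 0;1 0 0 0.017 0 0 0;1 0 0 0 0 0 0;1 0 0 0 0 0 0;1 0 0 0 0 0 0"

```text
t: 24.57
eef_pos: [0.4463, -0.2544, 0.0787]
tool_rot: [0.0, 0.573, 0.82, 0.0]
contact_force: [1.7, 0.4, 3.1]
gripper_width: 0.273
```

apply_moves --moves "1 0 0 0.017 0 0 0;1 0 0 0.017 0 0 0;1 0 0 0 0 0 0;1 0 0 0 0 0 0;1 0 0 0 0 0 0"

```text
t: 24.98
eef_pos: [0.4466, -0.2549, 0.0752]
tool_rot: [0.001, 0.573, 0.819, 0.0]
contact_force: [0.2, -0.1, 9.3]
gripper_width: 0.268
```

apply_moves --moves "1 0 0 0.017 0 0 0;1 0 0 0 0 0 0;1 0 0 0 0 0 0;1 0 0 0 0 0 0"

```text
t: 25.32
eef_pos: [0.4466, -0.2548, 0.0731]
tool_rot: [0.0, 0.573, 0.819, 0.0]
contact_force: [-0.3, 0.1, 8.3]
gripper_width: 0.278
```

apply_moves --moves "1 0 0 0.017 0 0 0;1 0 0 0 0 0 0;1 0 0 0 0 0 0;1 0 0 0 0 0 0"

```text
t: 25.65
eef_pos: [0.4465, -0.2547, 0.0708]
tool_rot: [0.0, 0.573, 0.82, 0.0]
contact_force: [0.5, -0.1, 5.5]
gripper_width: 0.275
```

apply_moves --moves "1 0 0 0.017 0 0 0;1 0 0 0.017 0 0 0;1 0 0 0 0 0 0;1 0 0 0 0 0 0;1 0 0 0 0 0 0"

```text
t: 26.07
eef_pos: [0.4463, -0.2543, 0.0664]
tool_rot: [-0.0, 0.573, 0.82, 0.0]
contact_force: [1.5, 0.8, 0.5]
gripper_width: 0.272
```

apply_moves --moves "1 0 0 0.015 0 0 0;1 0 0 0 0 0 0;1 0 0 0 0 0 0;1 0 0 0 0 0 0"

```text
t: 26.4
eef_pos: [0.4462, -0.2542, 0.0644]
tool_rot: [-0.0, 0.573, 0.82, -0.0]
contact_force: [2.8, -0.6, -2.9]
gripper_width: 0.272
```

apply_moves --moves "1 0 0 0.008 0 0 0;1 0 0 0 0 0 0;1 0 0 0 0 0 0;1 0 0 0 0 0 0"

```text
t: 26.73
eef_pos: [0.4462, -0.2543, 0.0636]
tool_rot: [-0.0, 0.573, 0.82, 0.0]
contact_force: [2.7, 1.3, -3.0]
gripper_width: 0.272
```

apply_moves --moves "1 0 0 0.008 0 0 0;1 0 0 0 0 0 0;1 0 0 0 0 0 0;1 0 0 0 0 0 0"

```text
t: 27.07
eef_pos: [0.4462, -0.2544, 0.0627]
tool_rot: [-0.0, 0.573, 0.82, 0.0]
contact_force: [2.6, -0.1, -1.6]
gripper_width: 0.273
```

apply_moves --moves "1 0 0 0.005 0 0 0;1 0 0 0 0 0 0;1 0 0 0 0 0 0;1 0 0 0 0 0 0"

```text
t: 27.4
eef_pos: [0.4463, -0.2546, 0.0622]
tool_rot: [0.0, 0.573, 0.819, -0.0]
contact_force: [3.5, 0.1, -2.0]
gripper_width: 0.275
```

apply_moves --moves "1 0 0 0.005 0 0 0;1 0 0 0 0 0 0;1 0 0 0 0 0 0;1 0 0 0 0 0 0"

```text
t: 27.73
eef_pos: [0.4463, -0.2547, 0.0617]
tool_rot: [0.0, 0.573, 0.819, -0.0]
contact_force: [3.4, -0.6, -1.3]
gripper_width: 0.275
```

apply_moves --moves "1 0 0 0.004 0 0 0;1 0 0 0 0 0 0;1 0 0 0 0 0 0;1 0 0 0 0 0 0"

```text
t: 28.07
eef_pos: [0.4464, -0.2547, 0.0613]
tool_rot: [0.0, 0.573, 0.819, 0.0]
contact_force: [3.8, -0.9, 1.9]
gripper_width: 0.275
```

Force is turning positive; a little more.

apply_moves --moves "1 0 0 0.004 0 0 0;1 0 0 0 0 0 0;1 0 0 0 0 0 0;1 0 0 0 0 0 0"

```text
t: 28.4
eef_pos: [0.4463, -0.2545, 0.0607]
tool_rot: [0.0, 0.573, 0.819, 0.0]
contact_force: [2.2, -0.0, 3.5]
gripper_width: 0.272
```

apply_moves --moves "1 0 0 0.003 0 0 0;1 0 0 0 0 0 0;1 0 0 0 0 0 0;1 0 0 0 0 0 0"

```text
t: 28.73
eef_pos: [0.4462, -0.2543, 0.0602]
tool_rot: [-0.0, 0.573, 0.82, 0.0]
contact_force: [2.7, -1.0, 2.6]
gripper_width: 0.273
```

Run:
```python
from h import *
o=st()
p=imaging.read_camera('wrist'); a=p['image'][105:225,215:345,::-1]; cv2.imwrite('pics/w14z.png',cv2.resize(a,None,fx=6,fy=5,interpolation=cv2.INTER_CUBIC))
q=imaging.read_camera('side'); a=q['image'][150:240,285:365,::-1]; cv2.imwrite('pics/s14z.png',cv2.resize(a,None,fx=6,fy=6,interpolation=cv2.INTER_CUBIC))
```

```text
28.7333 [ 0.4462 -0.2543  0.0602] [-1.000e-04  5.730e-01  8.195e-01  1.000e-04] [ 2.7 -1.   2.6] 0.273
```

View pics/w14z.png

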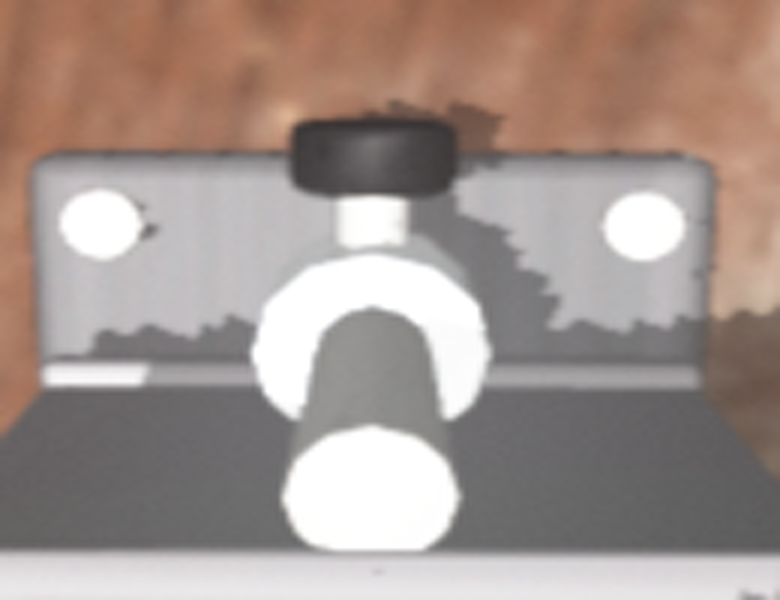

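View pics/s14z.png

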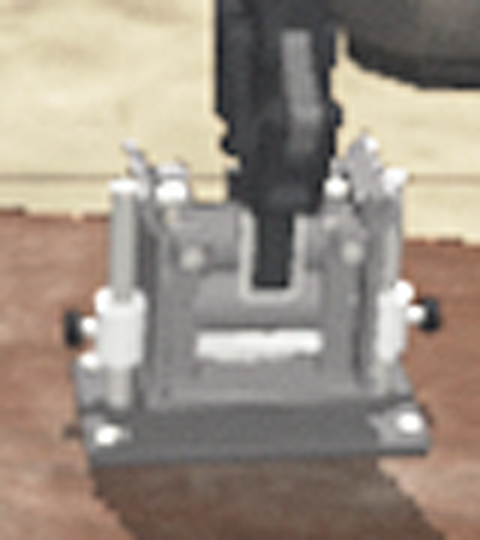

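apply_moves --moves "0.2 0 0 0 0 0 0;-0.2 0 0 0 0 0 0;-0.2 0 0 0 0 0 0;-0.2 0 0 0 0 0 0;-0.2 0 0 0 0 0 0;-0.2 0 0 0 0 0 0;-0.2 0 0 0 0 0 0"

```text
t: 29.42
eef_pos: [0.4461, -0.2544, 0.0602]
tool_rot: [-0.0, 0.573, 0.82, -0.0]
contact_force: [0.5, 0.2, 0.7]
gripper_width: 0.598
```

apply_moves --moves "-0.2 0 0 -0.05 0 0 0;-0.2 0 0 -0.15 0 0 0;-0.2 0 0 -0.25 0 0 0;-0.2 0 0 -0.3 0 0 0;-1 0 0 -0.3 0 0 0;-1 0 0 -0.25 0 0 0;-1 0 0.3 0 0 0 0;-1 0 0.3 0 0 0 0;-1 0 0 0 0 0 0;-1 0 0 0 0 0 0;-1 0 0 0 0 0 0"

```text
t: 30.33
eef_pos: [0.5131, -0.23, 0.2162]
tool_rot: [-0.0, 0.573, 0.819, -0.0]
contact_force: [-1.3, 0.3, 0.4]
gripper_width: 0.998
```

Run:
```python
from h import *
o=st()
p=imaging.read_camera('wrist'); save(p,'w15');V=view(p,o); a=p['image'][30:180,220:340,::-1]; cv2.imwrite('pics/w15z.png',cv2.resize(a,None,fx=4,fy=4,interpolation=cv2.INTER_CUBIC))
q=imaging.read_camera('side'); save(q,'side15'); a=q['image'][150:240,285:365,::-1]; cv2.imwrite('pics/s15z.png',cv2.resize(a,None,fx=6,fy=6,interpolation=cv2.INTER_CUBIC))
```

```text
30.3333 [ 0.5131 -0.23    0.2162] [-4.000e-04  5.731e-01  8.195e-01 -4.000e-04] [-1.3  0.3  0.4] 0.998
```

View pics/w15z.png

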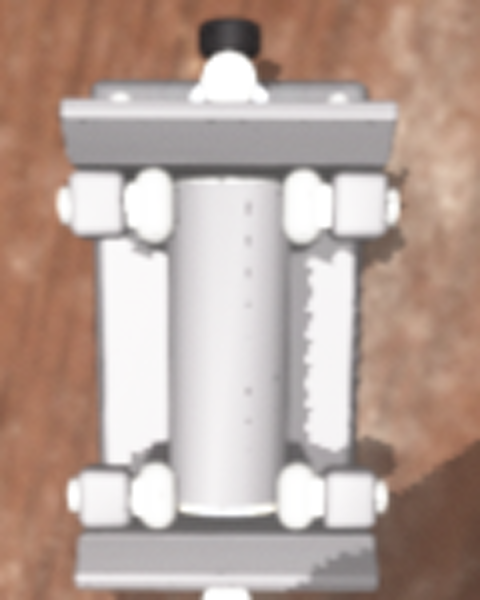

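View pics/s15z.png

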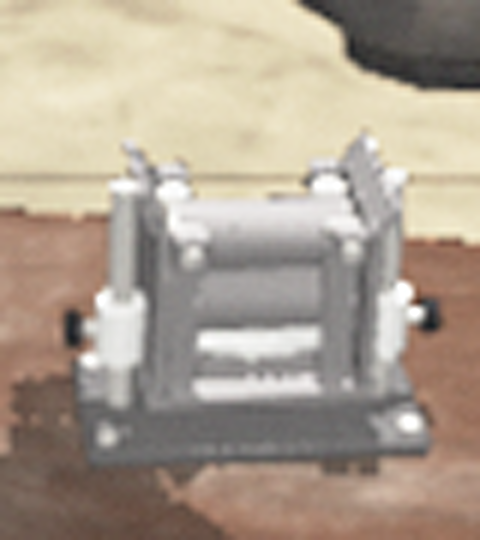

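View pics/side15.png

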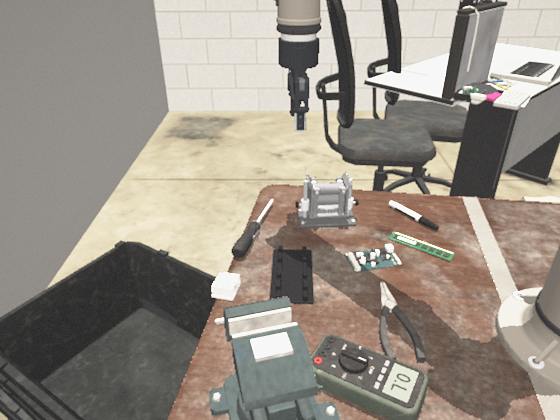

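Run:
```python
from h import *
print(bot.hand_in()); st()
```

```text
the job is handed in; nothing more can be done
None
the job is handed in; nothing more can be done
```

Both cells are in the magazine, loaded one after the other, and the job is handed in. I let go of the first before fetching the second.

- **Forces:** each push showed the lips resist, then pull the cell in, then only the spring force was left. The highest vertical reading I saw was about 9 N, well below the 12 to 20 N given for passing the lips. I only read it at the end of each step, so the true peak may have been higher.
- **End of travel:** I stopped the second cell about 0.8 mm past its seat, without feeling the solid stop. That figure comes from where the force changed, not from a direct measurement.
- **Last pictures:** the second cell lies under all four lips, at the same height in the side view as the first cell did. The first cell is below it. The rack is empty, and the screwdriver and heat sink look unmoved. The gripper was open and clear of everything.
- **Time:** about 30 s of the 72 s had passed at the last reading before handing in.
- **Disagreements:** the wrist camera's first estimate put the magazine head at 28 mm above the table, against about 22 mm from the side camera. Contact with the lips bore out 22 mm. The arm also settled 1 to 2 mm off some small sideways commands, so I checked and corrected its position before the pushes.

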